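# Seat a streaking template on its locating pins and latch it

### The job

Pick up the blue template plate by its black bar and lay it on the metal dish fixture, sliding it gently along the fixture until both of its round holes drop over the two locating pins and it lies flat and fully home on the ledges. Then swing the latch with the red knob all the way round over the plate so that it is held down, and let go. Never force the plate against the pins or the fixture, and leave the other things on the worktop where they are.

Things in the scene. Friction and masses are not known exactly. Their poses are not given: they have to be found in the camera images.
- template_bar (a point): Centre of the black lifting bar over the middle of the loose blue template plate (0.2 to 0.35 kg), 33 mm above the plate's underside. Bar 12 mm wide (x), 14 mm high, 80 mm long (y), on two posts at y = +-34 mm (58 mm free between them). x across the bar, y along it, z up. Starts flat on the worktop left of the sink, its bar pointing roughly away from the robot.
- template_hole (a point): Centre of one of the plate's two round through holes (13 mm diameter), at the underside, 62 mm from the middle along the bar's +y; the other is 62 mm the other way. Plate 90 (x) x 200 (y) x 6 mm, the same when turned half round; between the holes are three slots of 40 x 8 mm, of no use here.
- fixture: Aluminium dish fixture fixed to the worktop right of the sink; origin at the centre of its underside, x across (latch at -x), y along, z up. Base 110 x 200 mm, a culture dish in the middle (top 28 mm). Two ledges, tops 32 mm up, |y| 38 to 100 mm, |x| to 48 mm: there the plate lies when home, bar centre 65 mm above the origin (77 mm when resting on the pin tops).
- slot_mid (a point): Middle of the fixture's 14 mm wide slot along its y, at the height of the pin tops (44 mm). Two steel pins, 10 mm diameter, the top 2 mm tapered to 8 mm, stand in it 124 mm apart, 12 mm above the ledges. They sit on one carriage, firmly clamped: the pins' midpoint is on the slot's centre line but anywhere up to 16 mm from this point along y; where is not reported and must be felt or seen.
- latch (a joint): Hold-down latch, rad: 0 = open, arm along the fixture's +y; turns clockwise from above to its stop at 1.57, arm along the fixture's +x over the plate. Starts at 0 to 0.25; light friction (0.03 N m), stays where left. Arm 46 mm long from the pivot, 16 mm wide, underside 40 mm above the worktop, 2 mm above a plate that is home; a plate not home is in its way.
- latch_knob (a point): Centre of the latch's upright red knob, 12 mm diameter, 24 mm tall (46 to 70 mm above the worktop), 30 mm from the pivot.
- latch_pivot (a point): Point on the latch's vertical turning axis at the knob's mid height (58 mm above the worktop), at x = -75 mm, y = 0 of the fixture. The steel post below it (20 mm diameter) is fixed.
- marker: Black and white marker pen lying on the worktop at the right, 13 x 122 x 13 mm, loose; leave it.
- wash_bottle: White wash bottle with blue top, 67 x 68 x 221 mm, behind the fixture, loose, origin under its centre; leave it.
- reagent_bottle: White square bottle with blue cap, 58 x 58 x 148 mm, behind the plate's starting place, loose, origin under its centre; leave it.

How it is judged:
On the way, in this order (a step that is already met when the one before it is completed fails the run):
1. the plate is home on the ledges with the pins through its holes, while the latch is still open (z of template_bar in the frame of fixture between 0.062 and 0.067 m and x of template_bar in the frame of fixture between -0.005 and 0.005 m and y of template_bar in the frame of fixture between -0.021 and 0.021 m and angle between template_bar's own z axis and vertical below 0.04 rad and value of joint latch below 0.7 rad), for 0.2 s.
2. the latch is turned over the plate (value of joint latch above 1.35 rad), for 0.2 s.
At the end, for the whole second after the job is handed in: The plate lies home on the ledges over both pins (bar centre 62 to 67 mm above the fixture's origin, within 5 mm of its centre line and 21 mm of its middle along the slot, level within 0.04 rad) and the latch is turned beyond 1.35 rad, over the plate (z of template_bar in the frame of fixture between 0.062 and 0.067 m and x of template_bar in the frame of fixture between -0.005 and 0.005 m and y of template_bar in the frame of fixture between -0.021 and 0.021 m and angle between template_bar's own z axis and vertical below 0.04 rad and value of joint latch above 1.35 rad); the robot touches nothing.
It fails at once if the plate, not yet home, is forced against the pins or the fixture with more than 40 N (z of template_bar in the frame of fixture above 0.069 m and contact force between template and fixture above 40 N).
It fails at once if the plate is slammed or pressed onto the fixture with more than 80 N (contact force between template and fixture above 80 N).
It fails at once if a bystander is moved by more than 20 mm (distance of any of marker, wash_bottle, reagent_bottle from where it was at the start of the episode above 0.02 m).
It also fails if it takes over 67 s, if anything falls off the work surface, if the arm or the gripper's body presses on something with over 40 N, if the wrist force passes 120 N, or if a joint passes its speed limit or range.

### The arm

A 6-joint arm with a two-finger parallel gripper is mounted at the origin on a cart in front of the work surface, level with it; the furniture and walls round the work are solid. World frame = base frame: x ahead of the robot, y to its left, z up, the work surface at z = 0. Lengths are in m, angles in rad, forces in N, time in s.
With the tool pointing down it reaches from about 0.35 to 0.85 m from the base axis. Payload 8.1 kg.
Tool frame: the origin (TCP) lies midway between the tips of the shut fingers; the grasp point (between the pads) lies 19 mm behind it; z points along the fingers, y is the direction in which the jaws open and shut (so a half turn about z gives the same grasp; the last joint's range is limited). The gripper opens to 93 mm and grips with 3 to 60 N. Pads are 15 mm wide; open, the fingers measure 128 mm over their backs; the gripper's body (75 mm by 188 mm) begins 65 mm behind the grasp point.
Start: joints at [-1.338, 0.13, 1.488, -0, 1.523, -0.085], TCP at [0.188, -0.57, 0.219] pointing down, gripper open.
Joint ranges: [-2.96, 2.96], [-0.89, 2.26], [0.02, 2.5], [-1.34, 4.48], [0, 2.73], [-2.66, 2.66]. Speed limits (rad/s): [2.39, 2.39, 2.79, 3.14, 3.14, 3.14].

### API

Orientations are given as a rotation vector (axis times angle).
In Python, from plant import robot gives the robot as it stands. The module is installed in compiled form; this text tells all that it offers.
- The arm moves only by the shell command python3 -m pendant 'ROWS' [FORCE]. ROWS is JSON, a list of rows, each an object with "translation": the shift along the tool's x, y, z in mm, a list of three; "twist": the turn, a rotation vector about the tool's x, y, z in rad, a list of three; "grip": the opening, from -1 (shut) to 1 (fully open). A call has exactly 10 rows; each row shifts and turns the pose as measured when the row begins, along the tool's axes as they then stand; what a row does not reach is not made up. A row lasts 1/10 s, in which the tool goes at most 50 mm and 8.59 degrees, less where a joint would pass 70% of its speed; a pose out of reach is approached as far as the arm can. A call is refused whole if a number of a shift passes 50 or a number of a turn 0.15, either way. A call with a gripper value outside its range is refused whole. The fingers move at their own pace and stop on an object; FORCE is the grip in N (left out, the last holds). Time passes only in rows, so rows that do not move let the fingers close, or fill a call up. It gives the time, the measured TCP pose, the force and the opening at its end, in the units of the state.
- robot.read_state(): the state, without advancing time (a new reading comes with each control period).
- robot.read_camera(name): name is "side" or "top" or "wrist"; returns (picture, depth): 400x640x3 uint8, red, green, blue; 400x640 float32, m along the optical axis (not along the pixel's ray), 0 where there is no reading.
- robot.camera_info(name): a dict with "vertical_fov" (degrees; the focal length in pixels is half the picture's height over the tangent of half this angle, whatever the lens; pixels are square), "cx", "cy" (the principal point, pixels), "cam_to_world" (4x4, takes a point from camera to world coordinates). Camera axes: x right, y up, looking along -z (the intrinsics and any distortion apply to the point x, -y, -z); pixel columns grow to the right and rows downward; lengths in m; the calibration is good to about 2 mm. A picture is of the moment at which its call begins: read the wrist's pose just before it. camera_info takes no time and is no camera call; for the wrist camera it gives the pose at the moment of the call.
- robot.close_job(): hands the job in, once; it reports no verdict.
The state is a dict: "t": time; "q": joint angles; "dq": joint speeds; "joint_torque": joint torques, N m; "tool_pos": TCP position; "orientation": TCP orientation; "force": force on the tool from outside, world axes, zero at the start; "wrist_torque": the same for the moment, N m; "opening": finger opening in m.
Only numpy, scipy, OpenCV 4.12 (cv2) and the standard library are available. Lean on these libraries where they do the work, as an engineer would, in place of code of your own. Each camera call takes 0.05 s, during which the arm holds its last target. There are 200 camera calls.

## Working session

There is one attempt and no reset: what is moved stays moved. The work goes in short steps, Python scripts to look and compute and a shell command to move; the robot and the scene stay as the last step left them, time stands still between calls to the robot, and variables do not carry over. Pictures are saved under pics/ and viewed, about 8 in all and at most 12, crops included, and the job is handed in when it is done.

```bash
mkdir -p pics; cat > h.py <<'E'
import numpy as np, cv2
from plant import robot
from scipy.spatial.transform import Rotation as R
def grab(name):
    info=robot.camera_info(name); im,d=robot.read_camera(name); return im,d,info
def save(im,name,box=None,scale=1):
    if box: im=im[box[1]:box[3],box[0]:box[2]]
    im=cv2.resize(im,None,fx=scale,fy=scale,interpolation=cv2.INTER_CUBIC) if scale!=1 else im
    cv2.imwrite('pics/'+name,im[:,:,::-1])
def ray(info,u,v,h=400):
    f=h/2/np.tan(np.radians(info['vertical_fov'])/2); T=np.array(info['cam_to_world'])
    d=np.array([(u-info['cx'])/f,-(v-info['cy'])/f,-1.]); return T[:3,3],T[:3,:3]@d
def onplane(info,u,v,z):
    o,d=ray(info,u,v); return o+d*(z-o[2])/d[2]
def bydepth(info,u,v,depth):
    o,d=ray(info,u,v); return o+d*depth
def cloud(info,d):
    v,u=np.mgrid[:400,:640]; f=200/np.tan(np.radians(info['vertical_fov'])/2); T=np.array(info['cam_to_world'])
    c=np.stack([(u-info['cx'])/f,-(v-info['cy'])/f,-np.ones_like(d)],-1)*d[...,None]
    return c@T[:3,:3].T+T[:3,3]
E
python3 - <<'E'
from h import *
for n in ['top','side','wrist']:
    im,d,i=grab(n); save(im,n+'0.png'); np.savez('pics/'+n+'0',im=im,d=d); print(n,{k:(np.round(v,3).tolist()) if k=='cam_to_world' else v for k,v in i.items()})
a=cv2.imread('pics/top0.png');b=cv2.imread('pics/side0.png')
print(robot.read_state())
E
```

```text
top {'vertical_fov': 50.63863491502532, 'cx': 314.29390402076166, 'cy': 202.9645912645277, 'cam_to_world': [[-0.024, 0.989, -0.147, 0.389], [-1.0, -0.025, -0.002, -0.13], [-0.005, 0.147, 0.989, 1.575], [0.0, 0.0, 0.0, 1.0]]}
side {'vertical_fov': 50.66522139361413, 'cx': 322.2722850774574, 'cy': 203.73217723075956, 'cam_to_world': [[0.985, 0.118, -0.122, 0.436], [-0.17, 0.619, -0.767, -1.114], [-0.015, 0.776, 0.63, 0.889], [0.0, 0.0, 0.0, 1.0]]}
wrist {'vertical_fov': 70.47461441528773, 'cx': 321.19426767492894, 'cy': 196.7788228767635, 'cam_to_world': [[0.311, 0.921, 0.235, 0.253], [-0.95, 0.302, 0.076, -0.548], [-0.001, -0.247, 0.969, 0.384], [0.0, 0.0, 0.0, 1.0]]}
{'t': 0.15, 'q': array([-1.33835181e+00,  1.31024065e-01,  1.48897772e+00, -4.83270359e-06,
        1.52304248e+00, -8.53773345e-02]), 'dq': array([-0.00041194, -0.00192706, -0.00347161,  0.00243526, -0.0008252 ,
        0.00166659]), 'joint_torque': array([ 7.99078643e-04, -5.60474896e+01, -4.92336237e+01,  7.69180921e-02,
        3.07043013e-02, -9.65281674e-05]), 'tool_pos': array([ 0.18743081, -0.56951562,  0.21783495]), 'orientation': array([-3.10058008e+00, -4.96906213e-01,  1.74999517e-04]), 'force': array([ 0.07229769, -0.29195294, -0.16761524]), 'wrist_torque': array([-0.03678944, -0.04438671,  0.01674405]), 'opening': 0.09291465339321965}
```

View pics/top0.png

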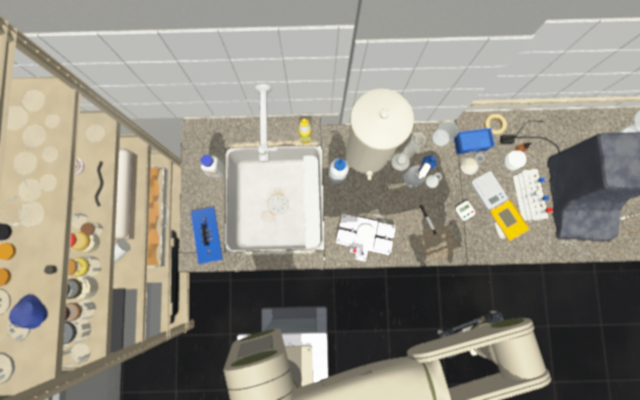

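View pics/side0.png

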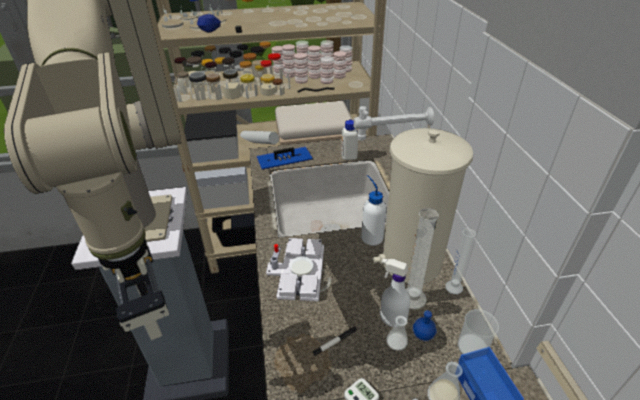

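The top view shows the plate at (207,235), the fixture at (366,235) and the red knob at about (353,250) on its robot side. The wash bottle is at (339,170). The side view agrees, with the fixture at (300,270) and the knob at (276,250).

```bash
python3 - <<'E'
from h import *
z=np.load('pics/top0.npz'); im,d=z['im'],z['d']; i=robot.camera_info('top')
P=cloud(i,d); hsv=cv2.cvtColor(im,cv2.COLOR_RGB2HSV)
m=((hsv[...,0]>100)&(hsv[...,0]<125)&(hsv[...,1]>140)).astype(np.uint8); m[:,:185]=0;m[:,230:]=0;m[:200]=0
m=cv2.morphologyEx(m,cv2.MORPH_CLOSE,np.ones((9,9)))
c=max(cv2.findContours(m,0,1)[0],key=cv2.contourArea); r=cv2.minAreaRect(c); print(r)
for p in cv2.boxPoints(r): print('plate corner',onplane(i,*p,.006).round(4))
print('plate ctr',onplane(i,*r[0],.006).round(4), P[228:243:3,200:216:4,2].round(3).tolist())
# bar dark
bm=(im.max(-1)<60).astype(np.uint8);bm[:,:196]=0;bm[:,220:]=0;bm[:212]=0;bm[260:]=0
c=max(cv2.findContours(bm,0,1)[0],key=cv2.contourArea); rb=cv2.minAreaRect(c); print('bar',rb,onplane(i,*rb[0],.036).round(4))
# fixture
fm=((hsv[...,1]<40)&(hsv[...,2]>150)).astype(np.uint8); fm[:210]=0;fm[265:]=0;fm[:,:327]=0;fm[:,405:]=0
fm=cv2.morphologyEx(fm,cv2.MORPH_CLOSE,np.ones((5,5)))
c=max(cv2.findContours(fm,0,1)[0],key=cv2.contourArea); r=cv2.minAreaRect(c); print(r)
for p in cv2.boxPoints(r): print('fix corner',onplane(i,*p,.03).round(4))
rm=((hsv[...,0]<8)|(hsv[...,0]>172))&(hsv[...,1]>110); rm[:210]=0; rm[265:]=0; rm[:,:327]=0; rm[:,405:]=0
v,u=np.where(rm); print('knob',u.mean(),v.mean(),len(u),onplane(i,u.mean(),v.mean(),.065).round(4))
print('bottle',P[160:180:4,339].round(3), P[150:172:4,208].round(3))
a=cv2.resize(im[195:275,180:235],None,fx=6,fy=6,interpolation=2); b=cv2.resize(im[205:270,325:410],None,fx=5,fy=5,interpolation=2)
w=np.load('pics/wrist0.npz')['im']
H=480; cv=np.zeros((H,330+425+5,3),np.uint8); cv[:480,:330]=a; cv[:325,335:760]=b[:, :425]; save(cv,'crop1.png')
E
```

```text
((206.22998046875, 235.10997009277344), (52.325904846191406, 23.334524154663086), 81.8698959350586)
plate corner [0.6042 0.3353 0.006 ]
plate corner [0.6145 0.2488 0.006 ]
plate corner [0.4212 0.2194 0.006 ]
plate corner [0.4112 0.3044 0.006 ]
plate ctr [0.5119 0.2769 0.006 ] [[0.001, 0.042, 0.007, 0.011], [0.013, 0.043, 0.01, 0.005], [0.008, 0.041, 0.001, 0.012], [0.005, 0.042, 0.008, 0.004], [-0.0, 0.044, 0.007, 0.004]]
bar ((204.28378295898438, 234.2026824951172), (18.248287200927734, 2.46598482131958), 80.53767395019531) [0.513  0.2762 0.036 ]
((363.7157287597656, 237.68658447265625), (48.74883270263672, 65.28861236572266), 88.15238952636719)
fix corner [ 0.5751 -0.1852  0.03  ]
fix corner [ 0.577  -0.4254  0.03  ]
fix corner [ 0.3994 -0.4217  0.03  ]
fix corner [ 0.3976 -0.1856  0.03  ]
knob 354.5 250.0 6 [ 0.4415 -0.2661  0.065 ]
bottle [[ 0.744 -0.215  0.171]
 [ 0.731 -0.215  0.165]
 [ 0.717 -0.215  0.167]
 [ 0.709 -0.216  0.139]
 [ 0.701 -0.217  0.112]] [[0.838 0.275 0.003]
 [0.823 0.275 0.003]
 [0.77  0.239 0.142]
 [0.754 0.237 0.149]
 [0.744 0.241 0.131]
 [0.735 0.247 0.109]]
```

View pics/crop1.png

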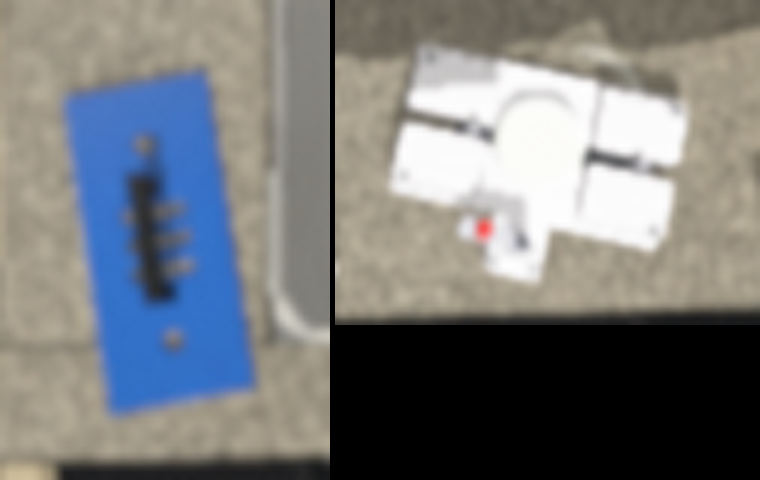

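The crop shows the plate unobstructed, yawed about 9°. The fixture is yawed about -12°, with the latch open at (484,230) in the crop. I'll look at the fixture with the wrist camera on the way to the plate.

```bash
python3 -m pendant '[{"translation":[33,-18,2],"twist":[0,0,0],"grip":1},{"translation":[33,-18,2],"twist":[0,0,0],"grip":1},{"translation":[33,-18,2],"twist":[0,0,0],"grip":1},{"translation":[33,-18,2],"twist":[0,0,0],"grip":1},{"translation":[33,-18,2],"twist":[0,0,0],"grip":1},{"translation":[33,-18,2],"twist":[0,0,0],"grip":1},{"translation":[33,-18,2],"twist":[0,0,0],"grip":1},{"translation":[33,-18,2],"twist":[0,0,0],"grip":1},{"translation":[0,0,0],"twist":[0,0,0],"grip":1},{"translation":[0,0,0],"twist":[0,0,0],"grip":1}]'
python3 - <<'E'
from h import *
im,d,i=grab('wrist'); save(im,'w1.png'); np.savez('pics/w1',im=im,d=d,T=i['cam_to_world']); print(d.min(),d.max())
z=np.load('pics/top0.npz');P=cloud(robot.camera_info('top'),z['d'])
print('shelf', [P[v,u].round(2).tolist() for v in (200,235,260) for u in (150,165,175,182,188)])
print(robot.camera_info('wrist')['cam_to_world'].round(4).tolist() if hasattr(robot.camera_info('wrist')['cam_to_world'],'round') else '')
E
```

```text
t: 1.15
tool_pos: [0.3984, -0.3408, 0.1976]
orientation: [-3.096, -0.492, 0.004]
force: [0.1, -0.1, -0.1]
opening: 0.0928
0.0 1.5285646
shelf [[0.72, 0.65, -0.4], [0.72, 0.59, -0.44], [0.77, 0.65, -0.74], [0.65, 0.37, -0.0], [0.65, 0.35, -0.0], [0.55, 0.64, -0.38], [0.55, 0.6, -0.46], [0.57, 0.6, -0.61], [0.52, 0.37, -0.0], [0.51, 0.34, 0.01], [0.43, 0.63, -0.38], [0.43, 0.59, -0.46], [0.44, 0.6, -0.61], [0.42, 0.37, 0.0], [0.42, 0.35, -0.0]]
[[0.3082, 0.9211, 0.2378, 0.4639], [-0.9513, 0.3002, 0.0704, -0.3205], [-0.0065, -0.2479, 0.9688, 0.3642], [0.0, 0.0, 0.0, 1.0]]
```

View pics/w1.png

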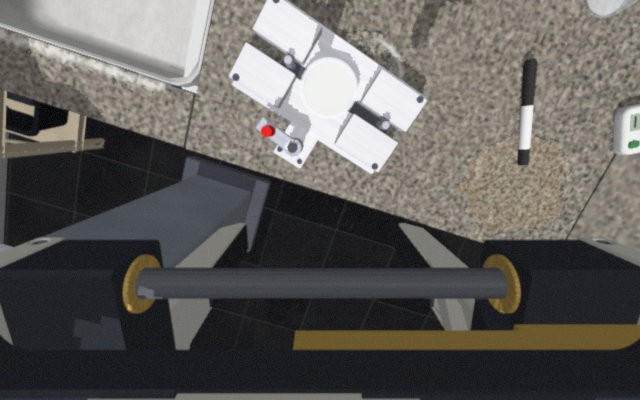

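The wrist view shows the whole fixture: dish at (330,87), pins near (290,60) and (385,124), and knob (267,131) beside the pivot (294,146). I'll zoom in on it.

```bash
python3 - <<'E'
from h import *
z=np.load('pics/w1.npz'); im=z['im']; save(im,'w1c.png',(225,0,435,180),3.6)
i=robot.camera_info('wrist')
def q(n,u,v,zz): print(n,onplane(i,u,v,zz).round(4))
hsv=cv2.cvtColor(im,cv2.COLOR_RGB2HSV)
g=cv2.cvtColor(im,cv2.COLOR_RGB2GRAY)
c=cv2.HoughCircles(g[40:140,280:380],cv2.HOUGH_GRADIENT,1,50,param1=80,param2=15,minRadius=20,maxRadius=40); print(c)
rm=(((hsv[...,0]<8)|(hsv[...,0]>172))&(hsv[...,1]>130)); v,u=np.where(rm[100:160,240:300]); print(u.mean()+240,v.mean()+100); q('knob',u.mean()+240,v.mean()+100,.066)
P=cloud(i,z['d']); print(P[87,330],P[60,260],P[55,290])
E
```

```text
[[[48.5 45.5 28.3]]]
267.1967213114754 130.81147540983608
knob [ 0.4401 -0.2679  0.066 ]
[ 0.50458582 -0.31535687  0.02846804] [ 0.50684075 -0.23500173  0.0324367 ] [ 0.51937189 -0.26648946  0.04473441]
```

View pics/w1c.png

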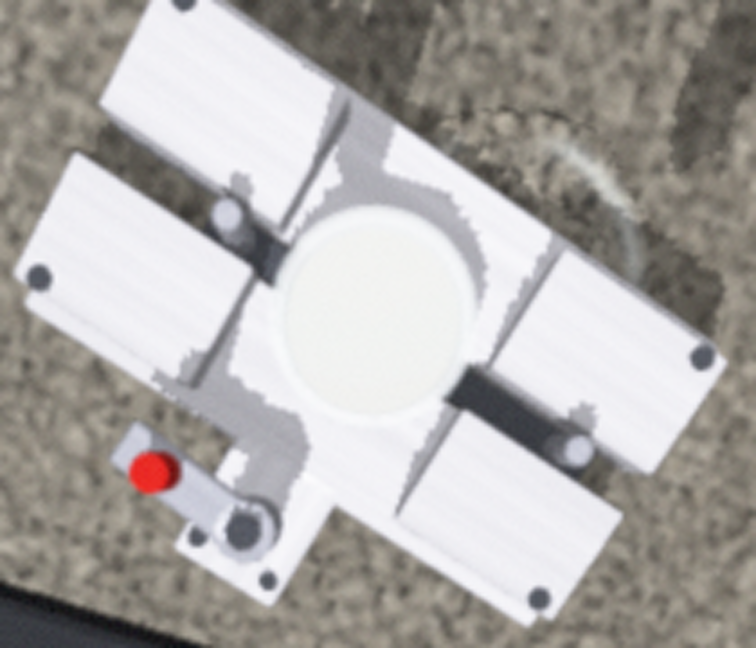

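```bash
python3 - <<'E'
from h import *
i=robot.camera_info('wrist')
f=lambda x,y,z:onplane(i,225+x/3.6-.36,y/3.6-.36,z)
p1,p2=f(228,215,.044),f(573,450,.044); s=[f(*a,.032) for a in [(40,278),(540,599),(702,357),(184,2)]]
n=np.linalg.norm
print('pins',p1.round(4),p2.round(4),n(p1-p2),'mid',((p1+p2)/2).round(4),'ang',np.degrees(np.arctan2(*(p1-p2)[[1,0]])))
print('screws',np.round(s,4).tolist(),'c',np.mean(s,0).round(4),n(s[0]-s[1]),n(s[3]-s[2]),n(s[0]-s[3]),n(s[1]-s[2]))
for a,b in((0,1),(3,2)):print(np.degrees(np.arctan2(*(s[a]-s[b])[[1,0]])))
print('dish',f(373,308,.028).round(4)); print('pivot',f(243,530,.046).round(4)); print('knob',f(154,472,.07).round(4))
st=robot.read_state(); print(st['tool_pos'],R.from_rotvec(st['orientation']).as_matrix().round(4).tolist())
E
```

```text
pins [ 0.5149 -0.2655  0.044 ] [ 0.4841 -0.3838  0.044 ] 0.12224132928694159 mid [ 0.4995 -0.3247  0.044 ] ang 75.42072659364749
screws [[0.4823, -0.214, 0.032], [0.4374, -0.393, 0.032], [0.5231, -0.414, 0.032], [0.5666, -0.2358, 0.032]] c [ 0.5024 -0.3142  0.032 ] 0.18456286274398684 0.18343654788117142 0.08707960343844183 0.08819850841088123
75.91948530309674
76.26944577102863
dish [ 0.5058 -0.3129  0.028 ]
pivot [ 0.4303 -0.2953  0.046 ]
knob [ 0.4405 -0.2688  0.07  ]
[ 0.39822851 -0.34092351  0.19751234] [[0.951, 0.3093, -0.0031], [0.3093, -0.9509, 0.0063], [-0.001, -0.0069, -1.0]]
```

```bash
python3 -m pendant '[{"translation":[16,-46,0],"twist":[0,0,0.05],"grip":1},{"translation":[13,-48,0],"twist":[0,0,0.05],"grip":1},{"translation":[11,-48,0],"twist":[0,0,0.05],"grip":1},{"translation":[8,-49,0],"twist":[0,0,0],"grip":1},{"translation":[8,-49,0],"twist":[0,0,0],"grip":1},{"translation":[8,-49,0],"twist":[0,0,0],"grip":1},{"translation":[8,-49,0],"twist":[0,0,0],"grip":1},{"translation":[8,-49,0],"twist":[0,0,0],"grip":1},{"translation":[8,-49,0],"twist":[0,0,0],"grip":1},{"translation":[8,-49,0],"twist":[0,0,0],"grip":1}]'
python3 -m pendant '[{"translation":[8,-49,0],"twist":[0,0,0],"grip":1},{"translation":[8,-49,0],"twist":[0,0,0],"grip":1},{"translation":[0,-10,0],"twist":[0,0,0],"grip":1},{"translation":[0,0,0],"twist":[0,0,0],"grip":1},{"translation":[0,0,0],"twist":[0,0,0],"grip":1},{"translation":[0,0,0],"twist":[0,0,0],"grip":1},{"translation":[0,0,0],"twist":[0,0,0],"grip":1},{"translation":[0,0,0],"twist":[0,0,0],"grip":1},{"translation":[0,0,0],"twist":[0,0,0],"grip":1},{"translation":[0,0,0],"twist":[0,0,0],"grip":1}]'
python3 - <<'E'
from h import *
im,d,i=grab('wrist'); save(im,'w2.png'); np.savez('pics/w2',im=im,d=d,T=i['cam_to_world'])
hsv=cv2.cvtColor(im,cv2.COLOR_RGB2HSV)
m=((hsv[...,0]>100)&(hsv[...,0]<125)&(hsv[...,1]>140)).astype(np.uint8)
m=cv2.morphologyEx(m,cv2.MORPH_CLOSE,np.ones((25,25)))
c=max(cv2.findContours(m,0,1)[0],key=cv2.contourArea); r=cv2.minAreaRect(c); B=[onplane(i,*p,.006) for p in cv2.boxPoints(r)]
print(r); print(np.round(B,4).tolist(),np.mean(B,0).round(4)); print([np.linalg.norm(B[k]-B[k-1]).round(4) for k in range(4)])
print([np.degrees(np.arctan2(*(B[k]-B[k-1])[[1,0]])).round(2) for k in range(4)])
E
```

```text
t: 2.2
tool_pos: [0.4038, 0.1532, 0.2003]
orientation: [-3.132, -0.2, -0.001]
force: [1.1, 0.4, -0.4]
opening: 0.0929
t: 3.2
tool_pos: [0.4093, 0.2597, 0.2013]
orientation: [-3.134, -0.186, -0.005]
force: [-0.6, 0.0, -0.7]
opening: 0.0929
((326.84796142578125, 85.69422912597656), (178.68807983398438, 92.06216430664062), 85.69552612304688)
[[0.6066, 0.3367, 0.006], [0.6253, 0.2353, 0.006], [0.4289, 0.1869, 0.006], [0.406, 0.3038, 0.006]] [0.5167 0.2657 0.006 ]
[np.float64(0.2033), np.float64(0.1031), np.float64(0.2023), np.float64(0.1191)]
[np.float64(9.32), np.float64(-79.54), np.float64(-166.17), np.float64(101.1)]
```

View pics/w2.png

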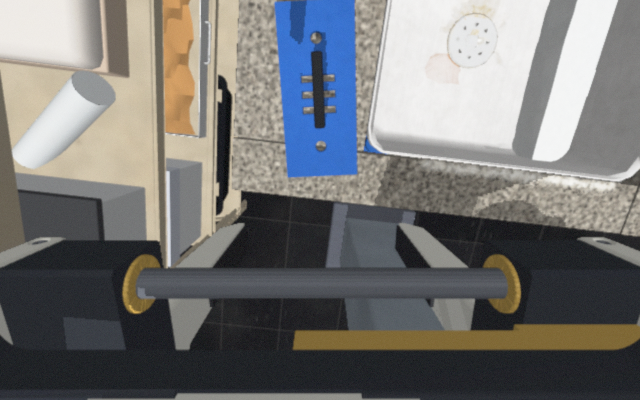

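The wrist view shows the bar from about (317,52) to (320,128), and the holes at (316,38) and (321,146).

```bash
python3 - <<'E'
from h import *
i=robot.camera_info('wrist'); z=np.load('pics/w2.npz'); im=z['im']
m=(im.max(-1)<50).astype(np.uint8); m[:, :300]=0; m[:,340:]=0; m[:40]=0; m[140:]=0
m=cv2.morphologyEx(m,cv2.MORPH_OPEN,np.ones((7,7)))
c=max(cv2.findContours(m,0,1)[0],key=cv2.contourArea); r=cv2.minAreaRect(c); print(r)
B=[onplane(i,*p,.04) for p in cv2.boxPoints(r)]; print(np.round(B,4).tolist())
print('bar top c',onplane(i,*r[0],.04).round(4))
h1,h2=onplane(i,316,38,.006),onplane(i,321,146,.006); print(h1,h2,np.linalg.norm(h1-h2),(h1+h2)/2,np.degrees(np.arctan2(*(h1-h2)[[1,0]])))
st=robot.read_state(); M=R.from_rotvec(st['orientation']).as_matrix(); print(M.round(4).tolist())
for t in ((.5135,.2725,.1),(.5135,.2725,.015)): print((M.T@(np.array(t)-st['tool_pos'])*1000).round(1), np.degrees(np.arctan2(M[1,0],M[0,0])))
E
```

```text
Traceback (most recent call last):
ValueError: max() iterable argument is empty
```

```bash
python3 - <<'E'
from h import *
i=robot.camera_info('wrist'); z=np.load('pics/w2.npz'); im=z['im']
print(im[90,300:340].tolist()[::3])
m=((im.max(-1)<70)).astype(np.uint8); m[:, :308]=0; m[:,330:]=0; m[:44]=0; m[136:]=0
c=max(cv2.findContours(m,0,1)[0],key=cv2.contourArea); r=cv2.minAreaRect(c); print(r)
B=[onplane(i,*p,.04) for p in cv2.boxPoints(r)]; print(np.round(B,4).tolist())
print('bar top c',onplane(i,*r[0],.04).round(4))
h1,h2=onplane(i,316,38,.006),onplane(i,321,146,.006); print(h1,h2,np.linalg.norm(h1-h2),(h1+h2)/2,np.degrees(np.arctan2(*(h1-h2)[[1,0]])))
st=robot.read_state(); M=R.from_rotvec(st['orientation']).as_matrix(); print(M.round(4).tolist())
t=onplane(i,*r[0],.04)
for zz in (.1,.015): t[2]=zz; print((M.T@(t-st['tool_pos'])*1000).round(1), np.degrees(np.arctan2(M[1,0],M[0,0])))
E
```

```text
[[63, 120, 212], [57, 111, 201], [65, 114, 199], [64, 113, 197], [52, 89, 155], [43, 44, 45], [44, 43, 48], [43, 42, 47], [53, 71, 100], [66, 84, 119], [95, 118, 159], [126, 138, 165], [59, 112, 203], [56, 114, 209]]
((317.8507080078125, 89.46849822998047), (75.24471282958984, 10.992464065551758), 87.87889862060547)
[[0.5507, 0.2879, 0.04], [0.5524, 0.2764, 0.04], [0.476, 0.2642, 0.04], [0.4741, 0.2764, 0.04]]
bar top c [0.5145 0.2764 0.04  ]
[0.57378061 0.28584196 0.006     ] [0.45205606 0.26566973 0.006     ] 0.12338470316169342 [0.51291834 0.27575584 0.006     ] 9.40955908225662
[[0.993, 0.1184, 0.0033], [0.1184, -0.993, 0.0022], [0.0035, -0.0018, -1.0]]
[106.   -3.9 101.7] 6.797081370742405
[105.7  -3.8 186.7] 6.797081370742405
```

```bash
python3 -m pendant '[{"translation":[0,0,0],"twist":[0,0,-0.042],"grip":1},{"translation":[27,0,20],"twist":[0,0,0],"grip":1},{"translation":[27,0,20],"twist":[0,0,0],"grip":1},{"translation":[26,0,20],"twist":[0,0,0],"grip":1},{"translation":[26,0,20],"twist":[0,0,0],"grip":1},{"translation":[0,0,25],"twist":[0,0,0],"grip":1},{"translation":[0,0,25],"twist":[0,0,0],"grip":1},{"translation":[0,0,25],"twist":[0,0,0],"grip":1},{"translation":[0,0,20],"twist":[0,0,0],"grip":1},{"translation":[0,0,6],"twist":[0,0,0],"grip":1}]' 30
python3 - <<'E'
from h import *
st=robot.read_state(); M=R.from_rotvec(st['orientation']).as_matrix(); print(M.round(4).tolist(),np.degrees(np.arctan2(M[1,0],M[0,0])))
print((M.T@(np.array([.5135,.276,.015])-st['tool_pos'])*1000).round(1),st['tool_pos'],st['force'])
E
```

```text
t: 4.25
tool_pos: [0.5222, 0.2798, 0.0176]
orientation: [-3.126, -0.256, -0.017]
force: [-0.4, -0.3, -0.7]
opening: 0.093
[[0.9866, 0.1629, 0.0105], [0.1629, -0.9866, 0.0059], [0.0113, -0.0041, -0.9999]] 9.37360855720499
[-9.3  2.4  2.4] [0.52221816 0.27982251 0.01755075] [-0.36741199 -0.28757804 -0.66053767]
```

```bash
python3 -m pendant '[{"translation":[-9,2,2],"twist":[-0.004,-0.011,0],"grip":1},{"translation":[0,0,0],"twist":[0,0,0],"grip":1},{"translation":[0,0,0],"twist":[0,0,0],"grip":-1},{"translation":[0,0,0],"twist":[0,0,0],"grip":-1},{"translation":[0,0,0],"twist":[0,0,0],"grip":-1},{"translation":[0,0,0],"twist":[0,0,0],"grip":-1},{"translation":[0,0,0],"twist":[0,0,0],"grip":-1},{"translation":[0,0,0],"twist":[0,0,0],"grip":-1},{"translation":[0,0,0],"twist":[0,0,0],"grip":-1},{"translation":[0,0,0],"twist":[0,0,0],"grip":-1}]' 30
cat > st.py <<'E'
from h import *
import sys
st=robot.read_state(); M=R.from_rotvec(st['orientation']).as_matrix(); print('yaw',np.degrees(np.arctan2(M[1,0],M[0,0])).round(2),'up in tool',(M.T@[0,0,-1])[:2].round(4),'t',st['t'])
print('pos',st['tool_pos'].round(4),'F',st['force'].round(1),'Tq',st['wrist_torque'].round(2),'op',round(st['opening'],4))
if len(sys.argv)>1: print('to target (tool mm)',(M.T@(np.array(eval(sys.argv[1]))-st['tool_pos'])*1000).round(1))
E
python3 st.py '[.5135,.276,.015]'
```

```text
t: 5.25
tool_pos: [0.5157, 0.2775, 0.0203]
orientation: [-3.129, -0.257, -0.009]
force: [-0.8, -0.0, 0.6]
opening: 0.0337
yaw 9.4 up in tool [-0.0056  0.0013] t 5.25
pos [0.5157 0.2775 0.0203] F [-0.8 -0.   0.6] Tq [0.04 0.02 0.06] op 0.0337
to target (tool mm) [-2.5  1.2  5.3]
```

```bash
python3 -m pendant '[{"translation":[-2,0,5],"twist":[0,-0.005,0],"grip":-0.3},{"translation":[0,0,1],"twist":[0,0,0],"grip":-0.3},{"translation":[0,0,0],"twist":[0,0,0],"grip":-1},{"translation":[0,0,0],"twist":[0,0,0],"grip":-1},{"translation":[0,0,0],"twist":[0,0,0],"grip":-1},{"translation":[0,0,0],"twist":[0,0,0],"grip":-1},{"translation":[0,0,0],"twist":[0,0,0],"grip":-1},{"translation":[0,0,0],"twist":[0,0,0],"grip":-1},{"translation":[0,0,0],"twist":[0,0,0],"grip":-1},{"translation":[0,0,0],"twist":[0,0,0],"grip":-1}]' 30; python3 st.py
```

```text
t: 6.25
tool_pos: [0.5131, 0.2768, 0.0131]
orientation: [-3.13, -0.257, 0.002]
force: [0.5, 0.3, -1.1]
opening: 0.0116
yaw 9.4 up in tool [0.001  0.0008] t 6.25
pos [0.5131 0.2768 0.0131] F [ 0.5  0.3 -1.1] Tq [-0.03 -0.01  0.  ] op 0.0116
```

```bash
python3 -m pendant '[{"translation":[0,0,-15],"twist":[0,0,0],"grip":-1},{"translation":[0,0,-40],"twist":[0,0,0],"grip":-1},{"translation":[0,0,-45],"twist":[0,0,0],"grip":-1},{"translation":[0,0,-30],"twist":[0,0,0],"grip":-1},{"translation":[-6,25,0],"twist":[0,0,0],"grip":-1},{"translation":[-13,48,0],"twist":[0,0,0],"grip":-1},{"translation":[-13,48,0],"twist":[0,0,0],"grip":-1},{"translation":[-13,48,0],"twist":[0,0,0],"grip":-1},{"translation":[-13,48,0],"twist":[0,0,0],"grip":-1},{"translation":[-13,48,0],"twist":[0,0,0],"grip":-1}]' 30; python3 st.py
```

```text
t: 7.25
tool_pos: [0.4848, 0.0033, 0.1558]
orientation: [-3.128, -0.274, -0.003]
force: [0.3, -0.6, -3.0]
opening: 0.0116
yaw 10.03 up in tool [-0.0018  0.001 ] t 7.25
pos [0.4848 0.0033 0.1558] F [ 0.3 -0.6 -3. ] Tq [-0.02 -0.04  0.05] op 0.0116
```

```bash
python3 -m pendant '[{"translation":[-5,31,0],"twist":[0,0,-0.144],"grip":-1},{"translation":[-10,29,0],"twist":[0,0,-0.144],"grip":-1},{"translation":[-14,28,0],"twist":[0,0,-0.144],"grip":-1},{"translation":[-18,25,0],"twist":[0,0,-0.144],"grip":-1},{"translation":[-21,23,0],"twist":[0,0,-0.144],"grip":-1},{"translation":[-24,19,0],"twist":[0,0,-0.144],"grip":-1},{"translation":[-27,16,0],"twist":[0,0,-0.144],"grip":-1},{"translation":[-29,12,0],"twist":[0,0,-0.144],"grip":-1},{"translation":[0,0,0],"twist":[0,0,0],"grip":-1},{"translation":[0,0,0],"twist":[0,0,0],"grip":-1}]' 30; python3 st.py '[.4995,-.3247,.10]'
```

```text
t: 8.25
tool_pos: [0.4839, -0.2615, 0.1648]
orientation: [2.433, 1.98, 0.006]
force: [-0.8, 0.1, -3.1]
opening: 0.0119
yaw 78.28 up in tool [ 0.0002 -0.0065] t 8.25
pos [ 0.4839 -0.2615  0.1648] F [-0.8  0.1 -3.1] Tq [ 0.01 -0.12  0.02] op 0.0119
to target (tool mm) [-58.7  27.7  65. ]
```

```bash
python3 -m pendant '[{"translation":[0,0,0],"twist":[0.006,0,0.04],"grip":-1},{"translation":[-14,8,0],"twist":[0,0,0],"grip":-1},{"translation":[-15,8,0],"twist":[0,0,0],"grip":-1},{"translation":[-14,7,0],"twist":[0,0,0],"grip":-1},{"translation":[-14,7,0],"twist":[0,0,0],"grip":-1},{"translation":[0,0,25],"twist":[0,0,0],"grip":-1},{"translation":[0,0,25],"twist":[0,0,0],"grip":-1},{"translation":[0,0,15],"twist":[0,0,0],"grip":-1},{"translation":[0,0,0],"twist":[0,0,0],"grip":-1},{"translation":[0,0,0],"twist":[0,0,0],"grip":-1}]' 30; python3 st.py '[.4995,-.3247,.07]'; python3 - <<'E'
from h import *
im,d,i=grab('wrist'); save(im,'w3.png',(160,0,480,240),2.5); np.savez('pics/w3',im=im,d=d,T=i['cam_to_world'])
E
```

```text
t: 9.25
tool_pos: [0.5017, -0.3155, 0.1031]
orientation: [-2.488, -1.918, -0.005]
force: [0.0, 0.0, -1.8]
opening: 0.0116
yaw 75.25 up in tool [-0.0024 -0.0017] t 9.25
pos [ 0.5017 -0.3155  0.1031] F [ 0.   0.  -1.8] Tq [-0.12 -0.08 -0.02] op 0.0116
to target (tool mm) [-9.6  0.2 33.1]
```

View pics/w3.png

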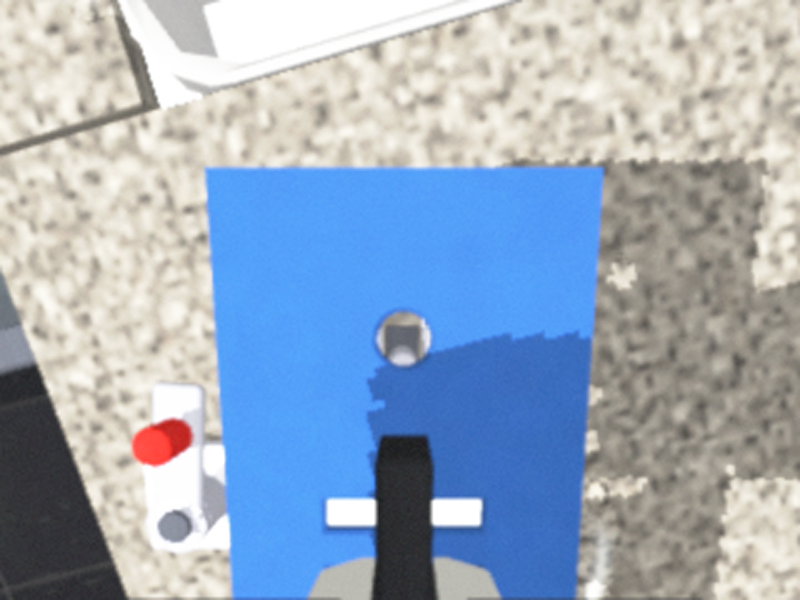

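The pin is visible through the near hole. The hole centre is at (404,338) in the crop and the pin top at about (403,356).

```bash
cat > hp.py <<'E'
from h import *
def cmp(h,p,plate_top,x0=160,y0=0,s=2.5):
    i=robot.camera_info('wrist'); st=robot.read_state(); M=R.from_rotvec(st['orientation']).as_matrix()
    H=onplane(i,x0+h[0]/s-.5+.5/s,y0+h[1]/s-.5+.5/s,plate_top); P=onplane(i,x0+p[0]/s-.5+.5/s,y0+p[1]/s-.5+.5/s,.044)
    print('hole',H.round(4),'pin',P.round(4),'hole rel tcp (tool)',(M.T@(H-st['tool_pos'])*1000).round(1),'pin-hole tool mm',(M.T@(P-H)*1000).round(1))
E
python3 - <<'E'
from hp import *
z=robot.read_state()['tool_pos'][2]; cmp((404,338),(403,356),z-.007)
E
```

```text
hole [ 0.518  -0.255   0.0962] pin [ 0.516  -0.2619  0.044 ] hole rel tcp (tool) [62.5  0.4  7.2] pin-hole tool mm [-7.3 -0.3 52.2]
```

```bash
python3 -m pendant '[{"translation":[-7,0,0],"twist":[-0.002,0.002,-0.01],"grip":-1},{"translation":[0,0,8],"twist":[0,0,0],"grip":-1},{"translation":[0,0,8],"twist":[0,0,0],"grip":-1},{"translation":[0,0,8],"twist":[0,0,0],"grip":-1},{"translation":[0,0,8],"twist":[0,0,0],"grip":-1},{"translation":[0,0,0],"twist":[0,0,0],"grip":-1},{"translation":[0,0,0],"twist":[0,0,0],"grip":-1},{"translation":[0,0,0],"twist":[0,0,0],"grip":-1},{"translation":[0,0,0],"twist":[0,0,0],"grip":-1},{"translation":[0,0,0],"twist":[0,0,0],"grip":-1}]' 30; python3 st.py '[.4995,-.3247,.06]'; python3 - <<'E'
from h import *
im,d,i=grab('wrist'); save(im,'w4.png',(240,100,400,220),5); np.savez('pics/w4',im=im,d=d,T=i['cam_to_world'])
E
```

```text
t: 10.3
tool_pos: [0.5015, -0.3238, 0.0717]
orientation: [2.474, 1.928, 0.011]
force: [0.6, -0.3, -3.2]
opening: 0.0115
yaw 75.85 up in tool [-0.0028 -0.0081] t 10.3
pos [ 0.5015 -0.3238  0.0717] F [ 0.6 -0.3 -3.2] Tq [-0.06 -0.03 -0.01] op 0.0115
to target (tool mm) [-1.4 -1.8 11.7]
```

View pics/w4.png

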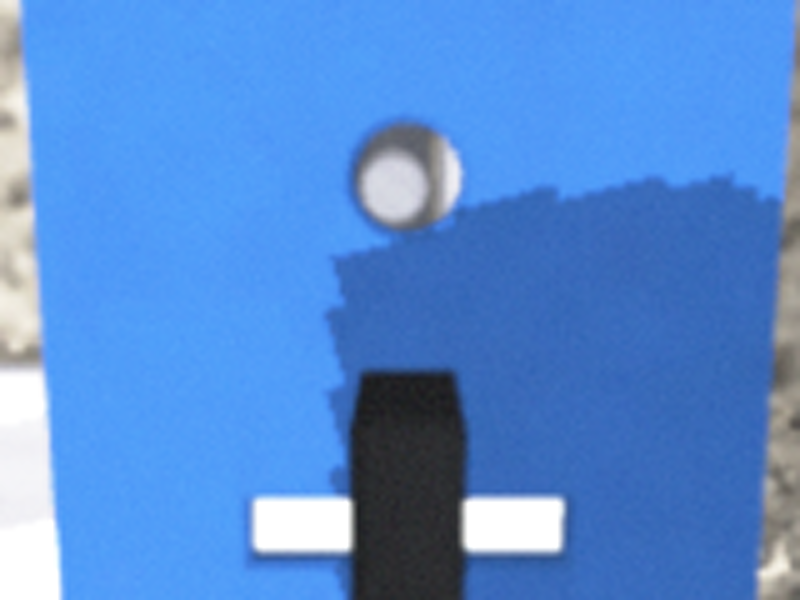

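The near pin's top is at (394,185) in the crop and the hole centre at (408,176), so it's a small correction.

```bash
python3 - <<'E'
from hp import *
z=robot.read_state()['tool_pos'][2]; cmp((408,176),(394,185),z-.007,240,100,5)
E
```

```text
hole [ 0.5173 -0.2632  0.0648] pin [ 0.5152 -0.2646  0.044 ] hole rel tcp (tool) [62.6  0.3  7.2] pin-hole tool mm [-1.9 -1.9 20.8]
```

```bash
python3 -m pendant '[{"translation":[-2,-2,0],"twist":[0.008,0.003,0],"grip":-1},{"translation":[0,0,4],"twist":[0,0,0],"grip":-1},{"translation":[0,0,4],"twist":[0,0,0],"grip":-1},{"translation":[0,0,0],"twist":[0,0,0],"grip":-1},{"translation":[0,0,0],"twist":[0,0,0],"grip":-1},{"translation":[0,0,0],"twist":[0,0,0],"grip":-1},{"translation":[0,0,0],"twist":[0,0,0],"grip":-1},{"translation":[0,0,0],"twist":[0,0,0],"grip":-1},{"translation":[0,0,0],"twist":[0,0,0],"grip":-1},{"translation":[0,0,0],"twist":[0,0,0],"grip":-1}]' 30; python3 st.py '[.4992,-.3252,.045]'; python3 - <<'E'
from h import *
im,d,i=grab('wrist'); save(im,'w5.png',(280,110,360,170),9); np.savez('pics/w5',im=im,d=d,T=i['cam_to_world'])
E
```

```text
t: 11.35
tool_pos: [0.4993, -0.3256, 0.0636]
orientation: [-2.475, -1.929, -0.007]
force: [-0.2, -0.3, -4.0]
opening: 0.0118
yaw 75.85 up in tool [-0.0057 -0.0003] t 11.35
pos [ 0.4993 -0.3256  0.0636] F [-0.2 -0.3 -4. ] Tq [ 0.   -0.07  0.02] op 0.0118
to target (tool mm) [ 0.2 -0.2 18.6]
```

View pics/w5.png

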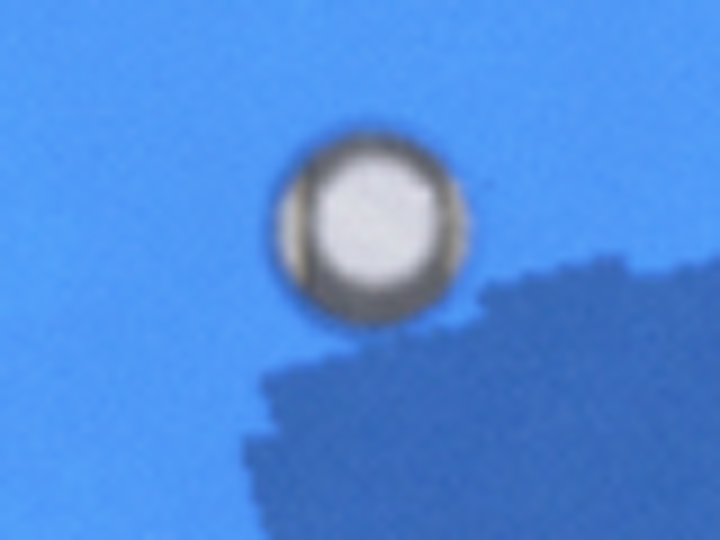

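The pin (376,220) is now centred in the hole (372,228). I'll descend gently.

```bash
python3 - <<'E'
from hp import *
z=robot.read_state()['tool_pos'][2]; cmp((372,228),(376,220),z-.007,280,110,9)
E
python3 -m pendant '[{"translation":[0,0,1.5],"twist":[0,0.005,0],"grip":-1},{"translation":[0,0,1.5],"twist":[0,0,0],"grip":-1},{"translation":[0,0,1.5],"twist":[0,0,0],"grip":-1},{"translation":[0,0,1.5],"twist":[0,0,0],"grip":-1},{"translation":[0,0,0],"twist":[0,0,0],"grip":-1},{"translation":[0,0,0],"twist":[0,0,0],"grip":-1},{"translation":[0,0,0],"twist":[0,0,0],"grip":-1},{"translation":[0,0,0],"twist":[0,0,0],"grip":-1},{"translation":[0,0,0],"twist":[0,0,0],"grip":-1},{"translation":[0,0,0],"twist":[0,0,0],"grip":-1}]' 30; python3 st.py '[.4992,-.3252,.045]'
```

```text
hole [ 0.5147 -0.2649  0.0566] pin [ 0.515  -0.2648  0.044 ] hole rel tcp (tool) [62.6  0.2  7.4] pin-hole tool mm [ 0.1  0.3 12.6]
t: 12.4
tool_pos: [0.4993, -0.3255, 0.0571]
orientation: [-2.473, -1.927, -0.014]
force: [-0.2, -0.0, -2.6]
opening: 0.0118
yaw 75.85 up in tool [-0.011  -0.0003] t 12.4
pos [ 0.4993 -0.3255  0.0571] F [-0.2 -0.  -2.6] Tq [-0.04 -0.09  0.  ] op 0.0118
to target (tool mm) [ 0.2 -0.2 12.1]
```

```bash
python3 -m pendant '[{"translation":[0,0,0],"twist":[0,-0.011,0],"grip":-1},{"translation":[0,0,1],"twist":[0,0,0],"grip":-1},{"translation":[0,0,1],"twist":[0,0,0],"grip":-1},{"translation":[0,0,1],"twist":[0,0,0],"grip":-1},{"translation":[0,0,1],"twist":[0,0,0],"grip":-1},{"translation":[0,0,0],"twist":[0,0,0],"grip":-1},{"translation":[0,0,0],"twist":[0,0,0],"grip":-1},{"translation":[0,0,0],"twist":[0,0,0],"grip":-1},{"translation":[0,0,0],"twist":[0,0,0],"grip":-1},{"translation":[0,0,0],"twist":[0,0,0],"grip":-1}]' 30; python3 st.py '[.4992,-.3252,.045]'
```

```text
t: 13.4
tool_pos: [0.4993, -0.3255, 0.0527]
orientation: [2.477, 1.93, -0.001]
force: [0.0, 0.9, -3.4]
opening: 0.0115
yaw 75.85 up in tool [ 0.0009 -0.0004] t 13.4
pos [ 0.4993 -0.3255  0.0527] F [ 0.   0.9 -3.4] Tq [-0.08 -0.03  0.03] op 0.0115
to target (tool mm) [ 0.3 -0.2  7.7]
```

```bash
python3 -m pendant '[{"translation":[0,0,1],"twist":[0,0,0],"grip":-1},{"translation":[0,0,1],"twist":[0,0,0],"grip":-1},{"translation":[0,0,1],"twist":[0,0,0],"grip":-1},{"translation":[0,0,1],"twist":[0,0,0],"grip":-1},{"translation":[0,0,1],"twist":[0,0,0],"grip":-1},{"translation":[0,0,1],"twist":[0,0,0],"grip":-1},{"translation":[0,0,0],"twist":[0,0,0],"grip":-1},{"translation":[0,0,0],"twist":[0,0,0],"grip":-1},{"translation":[0,0,0],"twist":[0,0,0],"grip":-1},{"translation":[0,0,0],"twist":[0,0,0],"grip":-1}]' 30; python3 st.py '[.4992,-.3252,.045]'
```

```text
t: 14.4
tool_pos: [0.4993, -0.3255, 0.0461]
orientation: [2.477, 1.931, -0.001]
force: [0.4, -0.6, -2.7]
opening: 0.012
yaw 75.85 up in tool [ 0.0008 -0.0003] t 14.4
pos [ 0.4993 -0.3255  0.0461] F [ 0.4 -0.6 -2.7] Tq [-0.04 -0.03  0.04] op 0.012
to target (tool mm) [ 0.3 -0.1  1.1]
```

```bash
python3 -m pendant '[{"translation":[0,0,0.6],"twist":[0,0,0],"grip":-1},{"translation":[0,0,0.6],"twist":[0,0,0],"grip":-1},{"translation":[0,0,0.6],"twist":[0,0,0],"grip":-1},{"translation":[0,0,0],"twist":[0,0,0],"grip":-1},{"translation":[0,0,0],"twist":[0,0,0],"grip":-1},{"translation":[0,0,0],"twist":[0,0,0],"grip":-1},{"translation":[0,0,0],"twist":[0,0,0],"grip":-1},{"translation":[0,0,0],"twist":[0,0,0],"grip":-1},{"translation":[0,0,0],"twist":[0,0,0],"grip":-1},{"translation":[0,0,0],"twist":[0,0,0],"grip":-1}]' 30; python3 st.py '[.4992,-.3252,.045]'
```

```text
t: 15.4
tool_pos: [0.4996, -0.3257, 0.0451]
orientation: [2.477, 1.93, -0.001]
force: [0.1, 1.4, -1.2]
opening: 0.0113
yaw 75.86 up in tool [ 0.0012 -0.001 ] t 15.4
pos [ 0.4996 -0.3257  0.0451] F [ 0.1  1.4 -1.2] Tq [ 0.04  0.01 -0.03] op 0.0113
to target (tool mm) [ 0.4 -0.5  0.1]
```

The load is passing to the ledges at the home height. I'll release with a partial opening and rise.

```bash
python3 -m pendant '[{"translation":[0,0,0],"twist":[0,0,0],"grip":-0.3},{"translation":[0,0,0],"twist":[0,0,0],"grip":-0.3},{"translation":[0,0,0],"twist":[0,0,0],"grip":-0.3},{"translation":[0,0,0],"twist":[0,0,0],"grip":-0.3},{"translation":[0,0,0],"twist":[0,0,0],"grip":-0.3},{"translation":[0,0,-10],"twist":[0,0,0],"grip":-0.3},{"translation":[0,0,-30],"twist":[0,0,0],"grip":-0.3},{"translation":[0,0,-30],"twist":[0,0,0],"grip":-0.3},{"translation":[0,0,-30],"twist":[0,0,0],"grip":-0.3},{"translation":[0,0,0],"twist":[0,0,0],"grip":-1}]' 30; python3 -m pendant '[{"translation":[-30,0,0],"twist":[0,0,0],"grip":-1},{"translation":[-40,0,0],"twist":[0,0,0],"grip":-1},{"translation":[-20,0,0],"twist":[0,0,0],"grip":-1},{"translation":[0,0,0],"twist":[0,0,0],"grip":-1},{"translation":[0,0,0],"twist":[0,0,0],"grip":-1},{"translation":[0,0,0],"twist":[0,0,0],"grip":-1},{"translation":[0,0,0],"twist":[0,0,0],"grip":-1},{"translation":[0,0,0],"twist":[0,0,0],"grip":-1},{"translation":[0,0,0],"twist":[0,0,0],"grip":-1},{"translation":[0,0,0],"twist":[0,0,0],"grip":-1}]' 30;python3 st.py; python3 - <<'E'
from h import *
im,d,i=grab('wrist'); save(im,'w6.png',(160,0,480,240),2.5); np.savez('pics/w6',im=im,d=d,T=i['cam_to_world'])
hsv=cv2.cvtColor(im,cv2.COLOR_RGB2HSV)
P=cloud(i,d); m=(hsv[...,0]>100)&(hsv[...,0]<125)&(hsv[...,1]>120)&(d>0); m[240:]=0
A=P[m]; A=A[(A[:,2]>.02)&(A[:,2]<.055)]; c,_,_,_=np.linalg.lstsq(np.c_[A[:,:2]-A[:,:2].mean(0),np.ones(len(A))],A[:,2],rcond=None); print('plate top plane slope,z',c.round(4),len(A))
rm=((hsv[...,0]<8)|(hsv[...,0]>172))&(hsv[...,1]>130)&(d>0); v,u=np.where(rm[:240]); print('knob',onplane(i,u.mean(),v.mean(),.065).round(4),len(u))
E
```

```text
t: 16.4
tool_pos: [0.4999, -0.3259, 0.1517]
orientation: [2.476, 1.929, 0.0]
force: [1.5, -0.3, 1.4]
opening: 0.028
t: 17.4
tool_pos: [0.4797, -0.4105, 0.1533]
orientation: [2.471, 1.935, 0.004]
force: [-1.2, 0.3, -0.5]
opening: 0.0004
yaw 76.14 up in tool [-0.0001 -0.0039] t 17.4
pos [ 0.4797 -0.4105  0.1533] F [-1.2  0.3 -0.5] Tq [-0.   -0.07  0.01] op 0.0004
plate top plane slope,z [ 0.0002 -0.0005  0.0386] 16641
knob [ 0.4407 -0.2682  0.065 ] 270
```

View pics/w6.png

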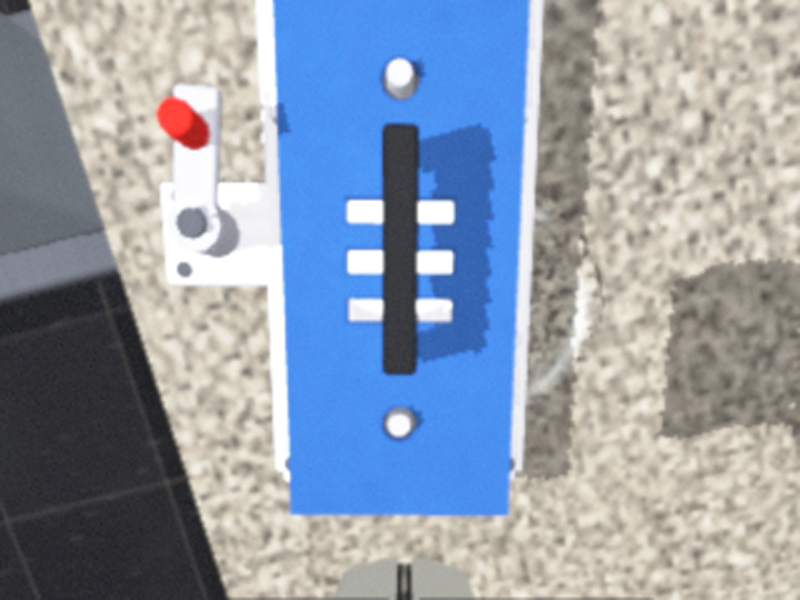

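The plate is home: its top is at z = 0.0386 (0.038 expected) with slopes under 0.001, and both pins show through the holes at (400,77) and (399,423). The latch is still open with the knob at about (0.4405,-0.2685).

Next I'll hold the knob between the jaws and turn it about the pivot.

```bash
python3 -m pendant '[{"translation":[0,0,0],"twist":[0.004,0,0.124],"grip":-0.15},{"translation":[24,-17,0],"twist":[0,0,0],"grip":-0.15},{"translation":[24,-18,0],"twist":[0,0,0],"grip":-0.15},{"translation":[24,-17,0],"twist":[0,0,0],"grip":-0.15},{"translation":[24,-18,0],"twist":[0,0,0],"grip":-0.15},{"translation":[22,-17,0],"twist":[0,0,0],"grip":-0.15},{"translation":[0,0,20],"twist":[0,0,0],"grip":-0.15},{"translation":[0,0,20],"twist":[0,0,0],"grip":-0.15},{"translation":[0,0,0],"twist":[0,0,0],"grip":-0.15},{"translation":[0,0,0],"twist":[0,0,0],"grip":-0.15}]' 12; python3 st.py '[.4405,-.2685,.05]'
```

```text
t: 18.45
tool_pos: [0.4408, -0.2638, 0.114]
orientation: [2.59, 1.772, 0.003]
force: [0.9, -0.7, 0.5]
opening: 0.0397
yaw 68.77 up in tool [ 0.0005 -0.0039] t 18.45
pos [ 0.4408 -0.2638  0.114 ] F [ 0.9 -0.7  0.5] Tq [-0.03 -0.08  0.01] op 0.0397
to target (tool mm) [-4.5  1.1 64. ]
```

```bash
python3 -m pendant '[{"translation":[-4,1,10],"twist":[0.004,0,0],"grip":-0.15},{"translation":[0,0,18],"twist":[0,0,0],"grip":-0.15},{"translation":[0,0,18],"twist":[0,0,0],"grip":-0.15},{"translation":[0,0,10],"twist":[0,0,0],"grip":-0.15},{"translation":[0,0,5],"twist":[0,0,0],"grip":-0.15},{"translation":[0,0,0],"twist":[0,0,0],"grip":-0.15},{"translation":[0,0,0],"twist":[0,0,0],"grip":-0.15},{"translation":[0,0,0],"twist":[0,0,0],"grip":-0.15},{"translation":[0,0,0],"twist":[0,0,0],"grip":-0.15},{"translation":[0,0,0],"twist":[0,0,0],"grip":-0.15}]' 12; python3 st.py '[.4405,-.2685,.05]'
```

```text
t: 19.45
tool_pos: [0.4444, -0.2737, 0.0566]
orientation: [2.586, 1.767, 0.003]
force: [0.3, 0.1, 0.2]
opening: 0.0396
yaw 68.67 up in tool [ 0.0038 -0.009 ] t 19.45
pos [ 0.4444 -0.2737  0.0566] F [0.3 0.1 0.2] Tq [-0.04 -0.08  0.01] op 0.0396
to target (tool mm) [ 3.5 -5.6  6.6]
```

```bash
python3 -m pendant '[{"translation":[3,-5,5],"twist":[0.009,0.004,0],"grip":-0.15},{"translation":[0,0,0],"twist":[0,0,0],"grip":-0.15},{"translation":[0,0,0],"twist":[0,0,0],"grip":-0.5},{"translation":[0,0,0],"twist":[0,0,0],"grip":-1},{"translation":[0,0,0],"twist":[0,0,0],"grip":-1},{"translation":[0,0,0],"twist":[0,0,0],"grip":-1},{"translation":[0,0,0],"twist":[0,0,0],"grip":-1},{"translation":[0,0,0],"twist":[0,0,0],"grip":-1},{"translation":[0,0,0],"twist":[0,0,0],"grip":-1},{"translation":[0,0,0],"twist":[0,0,0],"grip":-1}]' 10; python3 st.py '[.4405,-.2685,.05]'
```

```text
t: 20.45
tool_pos: [0.4406, -0.2685, 0.0516]
orientation: [-2.593, -1.772, -0.0]
force: [-0.7, 1.3, 0.5]
opening: 0.012
yaw 68.68 up in tool [-0.0007  0.0006] t 20.45
pos [ 0.4406 -0.2685  0.0516] F [-0.7  1.3  0.5] Tq [ 0.07  0.03 -0.  ] op 0.012
to target (tool mm) [-0.  -0.1  1.6]
```

The knob is gripped (opening 12 mm). I'll turn it, checking halfway.

```bash
python3 -m pendant '[{"translation":[-0.2,3,0],"twist":[0,0,0.1],"grip":-1},{"translation":[-0.2,3,0],"twist":[0,0,0.1],"grip":-1},{"translation":[-0.2,3,0],"twist":[0,0,0.1],"grip":-1},{"translation":[-0.2,3,0],"twist":[0,0,0.1],"grip":-1},{"translation":[-0.2,3,0],"twist":[0,0,0.1],"grip":-1},{"translation":[-0.2,3,0],"twist":[0,0,0.1],"grip":-1},{"translation":[-0.2,3,0],"twist":[0,0,0.1],"grip":-1},{"translation":[0,0,0],"twist":[0,0,0],"grip":-1},{"translation":[0,0,0],"twist":[0,0,0],"grip":-1},{"translation":[0,0,0],"twist":[0,0,0],"grip":-1}]' 10; python3 st.py '[.4303,-.2953,.05]'
```

```text
t: 21.45
tool_pos: [0.4559, -0.2828, 0.0516]
orientation: [-3.051, -0.741, 0.001]
force: [0.1, -0.9, 1.1]
opening: 0.0116
yaw 27.31 up in tool [0.0006 0.0016] t 21.45
pos [ 0.4559 -0.2828  0.0516] F [ 0.1 -0.9  1.1] Tq [-0.03 -0.02 -0.05] op 0.0116
to target (tool mm) [-28.5  -0.6   1.6]
```

```bash
python3 -m pendant '[{"translation":[-0.2,3,0],"twist":[0,0,0.1],"grip":-1},{"translation":[-0.1,3,0],"twist":[0,0,0.1],"grip":-1},{"translation":[-0.1,3,0],"twist":[0,0,0.1],"grip":-1},{"translation":[-0.1,3,0],"twist":[0,0,0.1],"grip":-1},{"translation":[-0.1,3,0],"twist":[0,0,0.1],"grip":-1},{"translation":[-0.1,3,0],"twist":[0,0,0.1],"grip":-1},{"translation":[-0.1,2,0],"twist":[0,0,0.06],"grip":-1},{"translation":[0,0.5,0],"twist":[0,0,0],"grip":-1},{"translation":[0,0,0],"twist":[0,0,0],"grip":-1},{"translation":[0,0,0],"twist":[0,0,0],"grip":-1}]' 10; python3 st.py '[.4303,-.2953,.05]'
```

```text
t: 22.45
tool_pos: [0.4583, -0.3019, 0.0516]
orientation: [-3.126, 0.294, 0.003]
force: [0.4, 0.6, 0.7]
opening: 0.0117
yaw -10.74 up in tool [0.0021 0.0015] t 22.45
pos [ 0.4583 -0.3019  0.0516] F [0.4 0.6 0.7] Tq [ 0.01 -0.   -0.05] op 0.0117
to target (tool mm) [-28.7  -1.2   1.7]
```

```bash
python3 -m pendant '[{"translation":[0,1,0],"twist":[0,0,0.03],"grip":-1},{"translation":[0,1,0],"twist":[0,0,0],"grip":-1},{"translation":[0,0,0],"twist":[0,0,0],"grip":-1},{"translation":[0,0,0],"twist":[0,0,0],"grip":-1},{"translation":[0,0,0],"twist":[0,0,0],"grip":-1},{"translation":[0,0,0],"twist":[0,0,0],"grip":-1},{"translation":[0,0,0],"twist":[0,0,0],"grip":-1},{"translation":[0,0,0],"twist":[0,0,0],"grip":-1},{"translation":[0,0,0],"twist":[0,0,0],"grip":-1},{"translation":[0,0,0],"twist":[0,0,0],"grip":-1}]' 10; python3 st.py '[.4303,-.2953,.05]'
```

```text
t: 23.45
tool_pos: [0.458, -0.3029, 0.0516]
orientation: [-3.12, 0.339, 0.003]
force: [1.1, 2.9, 0.4]
opening: 0.0116
yaw -12.39 up in tool [0.0023 0.0027] t 23.45
pos [ 0.458  -0.3029  0.0516] F [1.1 2.9 0.4] Tq [ 0.31 -0.08 -0.06] op 0.0116
to target (tool mm) [-28.7  -1.5   1.7]
```

The stop pushes back with about 3 N and the knob is at -15.3°, so the latch is at its stop. I'll release, rise and back off for a check.

```bash
python3 -m pendant '[{"translation":[0,0,0],"twist":[0,0,0],"grip":-0.4},{"translation":[0,0,0],"twist":[0,0,0],"grip":-0.4},{"translation":[0,0,0],"twist":[0,0,0],"grip":-0.4},{"translation":[0,0,0],"twist":[0,0,0],"grip":-0.4},{"translation":[0,0,-10],"twist":[0,0,0],"grip":-0.4},{"translation":[0,0,-25],"twist":[0,0,0],"grip":-0.4},{"translation":[0,0,-35],"twist":[0,0,0],"grip":-0.4},{"translation":[0,0,-35],"twist":[0,0,0],"grip":-0.4},{"translation":[0,0,-35],"twist":[0,0,0],"grip":-0.4},{"translation":[-30,0,0],"twist":[0,0,0],"grip":-0.4}]' 10; python3 -m pendant '[{"translation":[-30,0,0],"twist":[0,0,0],"grip":-0.4},{"translation":[-20,0,0],"twist":[0,0,0],"grip":-0.4},{"translation":[0,0,0],"twist":[0,0,0],"grip":-0.4},{"translation":[0,0,0],"twist":[0,0,0],"grip":-0.4},{"translation":[0,0,0],"twist":[0,0,0],"grip":-0.4},{"translation":[0,0,0],"twist":[0,0,0],"grip":-0.4},{"translation":[0,0,0],"twist":[0,0,0],"grip":-0.4},{"translation":[0,0,0],"twist":[0,0,0],"grip":-0.4},{"translation":[0,0,0],"twist":[0,0,0],"grip":-0.4},{"translation":[0,0,0],"twist":[0,0,0],"grip":-0.4}]' ;python3 st.py; python3 - <<'E'
from h import *
im,d,i=grab('wrist'); save(im,'w7.png',(120,0,520,240),2); 
hsv=cv2.cvtColor(im,cv2.COLOR_RGB2HSV)
P=cloud(i,d); m=(hsv[...,0]>100)&(hsv[...,0]<125)&(hsv[...,1]>120)&(d>0); m[240:]=0
A=P[m]; A=A[(A[:,2]>.02)&(A[:,2]<.055)]; c,_,_,_=np.linalg.lstsq(np.c_[A[:,:2]-A[:,:2].mean(0),np.ones(len(A))],A[:,2],rcond=None); print('plate top',c.round(4),len(A))
rm=((hsv[...,0]<8)|(hsv[...,0]>172))&(hsv[...,1]>130)&(d>0); v,u=np.where(rm[:240]); k=onplane(i,u.mean(),v.mean(),.06); print('knob',k.round(4),np.degrees(np.arctan2(k[1]+.2953,k[0]-.4303)))
E
```

```text
t: 24.45
tool_pos: [0.4289, -0.2973, 0.1994]
orientation: [-3.121, 0.337, 0.005]
force: [-0.9, -0.5, 0.6]
opening: 0.0279
t: 25.45
tool_pos: [0.3808, -0.2875, 0.2051]
orientation: [3.121, -0.336, 0.004]
force: [-0.1, 0.7, -0.3]
opening: 0.0278
yaw -12.29 up in tool [-0.0026 -0.0019] t 25.45
pos [ 0.3808 -0.2875  0.2051] F [-0.1  0.7 -0.3] Tq [ 0.04  0.02 -0.04] op 0.0278
plate top [-0.     -0.0003  0.0387] 13625
knob [ 0.4593 -0.3027  0.06  ] -14.299264139934769
```

View pics/w7.png

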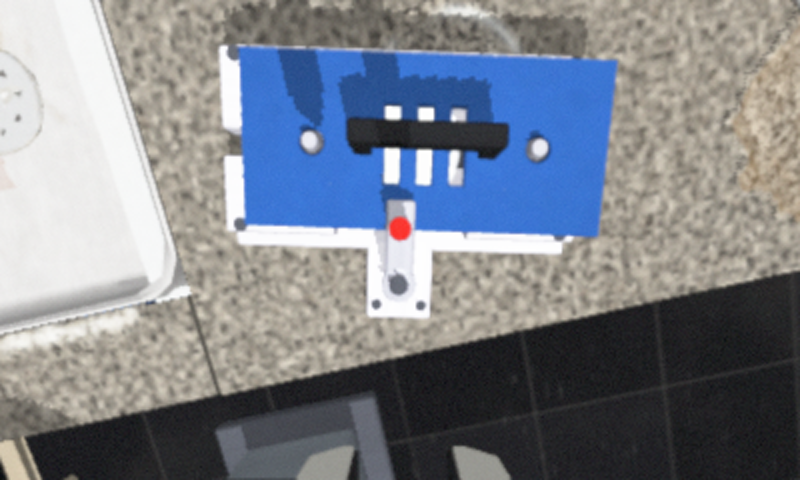

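The picture shows the latch over the plate (knob at (400,228), pivot at (398,285)). Both pins are through the holes at (311,140) and (538,148), and the gripper is clear.

```bash
python3 -c "
from plant import robot
print(robot.close_job())"
```

```text
the job is handed in; nothing more can be done
None
```

The template plate is home on the fixture with both pins through its holes, and the latch is turned over it to its stop. I handed the job in at about 25.5 s, within the 67 s limit; no verdict was reported.

**What I did:** I gripped the plate by its bar and carried it to the fixture. I lined up the near hole over its pin using the wrist camera, which could see the pin through the hole. Because it was lined up by sight, I lowered it straight onto the pins instead of sliding it along the fixture. Readings after each small step showed no sign of it catching on a pin. I then gripped the red knob, turned the latch about its pivot until the stop pushed back with about 3 N, let go and backed away.

**Last checks:**
- **Plate:** its top is at z = 0.0387 m against 0.038 expected, with a slope under 0.001, and both pins show through the holes.
- **Latch:** the knob points at -14.3°. The fixture's +x is at about -14°, so the latch is at about 1.57 rad.
- **Gripper:** it is clear of everything, with no contact force.
- **Disagreements:** the camera measurements differed from each other by about 1–3 mm. Some moves drifted up to about 10 mm, and I corrected them before each contact.
- **Not checked:** I did not measure the marker or the bottles again at the end. No move came near them.

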